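Feel along a turned stool leg

ROBOT

A 7-joint arm with a two-finger parallel gripper is mounted at the origin on the work surface. World frame = base frame: x ahead of the robot, y to its left, z up, the work surface at z = 0. Lengths are in m, angles in rad, forces in N, time in s.
With the tool pointing down it reaches from about 0.425 to 0.925 m from the base axis. Payload 6.8 kg.
Tool frame: the origin (TCP) lies on the mounting face of the last link; the fingertips stand 173 mm ahead of it and the grasp point (between the pads) lies 155 mm ahead of it (grip_point_offset is the distance from the TCP to the grasp point, in m); x points along the fingers, z is the direction in which the jaws open and shut, and the axes are right-handed (so a half turn about x gives the same grasp; the last joint's range is limited). The gripper opens to 85 mm and grips with 20 to 120 N. Pads are 22 mm wide; open, the fingers measure 114 mm over their backs; the gripper's body (76 mm by 85 mm) begins 54 mm behind the grasp point. The pads swing forward as they close: fully open they stand 13 mm farther back than shut.
Start: joints at [-1.29, 0.477, 0.022, 1.555, -0.011, 1.109, -0.083], TCP at [0.256, 0.625, 0.405] pointing down, gripper open.
Joint ranges: [-2.96, 2.96], [-0.34, 2.1], [-1.41, 1.46], [0.24, 2.44], [-1.37, 4.51], [0.17, 1.92], [-2.96, 2.96]. Speed limits (rad/s): [2.39, 2.39, 3.14, 3.14, 3.14, 3.14, 3.14].

INTERFACE

Orientations are given as a rotation vector (axis times angle).
In Python, from bench import * gives the robot as it stands. The module is installed in compiled form; this text tells all that it offers.
- The arm moves only by the tool servo_tool, never from a script. Its argument "motion" is a list of rows, each a list of 5 numbers: the shift along the tool's x, y, z in m, then the turn about the tool's x in degrees, then the gripper command: -1 is fully open, 1 is shut, values between are in proportion. In form: [[dx, dy, dz, turn, fingers], ...]. A call has 1 to 8 rows; each row is the pose to reach, as a shift and turn from the pose measured when the call began, along the tool's axes at that moment; what a row does not reach only later rows make up. A row lasts 1/10 s, in which the tool goes at most 50 mm and 8.59 degrees, less where a joint would pass 70% of its speed; a pose out of reach is approached as far as the arm can. A call with a gripper value outside its range is refused whole. The fingers move at their own pace and stop on an object; "force" is the grip in N (left out, the last holds). Time passes only in rows, so rows that repeat a pose let the fingers close. It gives the time, the measured TCP pose, the force and the opening at its end, in the units of the state.
- get_obs(): the state, without advancing time (a new reading comes with each control period).
- grab_frame(name): name is "scene" or "top"; returns the picture (400x640x3 uint8, red, green, blue); there is no depth.
- camera_params(name): a dict with "mtx" (3x3 intrinsics, pixels), "world_to_cam" (4x4, takes a point from world to camera coordinates). Camera axes: x right, y down, z forward; pixel columns grow to the right and rows downward; lengths in m; the calibration is good to about 2 mm. A picture is of the moment at which its call begins. camera_params takes no time and is no camera call.
- hand_in(): hands the job in, once; it reports no verdict.
The state is a dict: "clock": time; "joints": joint angles; "qvel": joint speeds; "tau": joint torques, N m; "tcp_pos": TCP position; "orientation": TCP orientation; "contact_force": force on the tool from outside, world axes, zero at the start; "moment": the same for the moment, N m; "grip_width": finger opening in m.
Only numpy, scipy, OpenCV 4.12 (cv2) and the standard library are available. Lean on these libraries where they do the work, as an engineer would, in place of code of your own. Each camera call takes 0.05 s, during which the arm holds its last target. There are 200 camera calls.

TASK

Feel the turned stool leg that lies in the sprung cradle for rough spots: with the gripper's fingertips touching it only lightly, stroke along the top of its long tapered part, from the shoulder beside the square block down to the thin ankle just before the round foot, in one steady stroke without losing touch. Finish there with the fingertips still resting lightly on top of the ankle and stay so. Do not grip, lift or shove the leg, do not press hard, and leave the things lying on the cradle's board where they are.

Things in the scene. Friction and masses are not known exactly. Their poses are not given: they have to be found in the camera images.
- leg: Loose turned stool leg, pale wood, 0.3 kg (give or take a quarter), 308 mm long, lying level in the cradle, its axis about 102 mm above the table. Origin on its long axis at the shoulder; x runs along the axis to the foot, z up. x -60 to 0 mm: square block 44 x 44. x 0 to 220: smooth round tapered part, open from above (radii: see leg_shoulder). x 220 to 248: round foot, radius 16.
- leg_shoulder (a point): Point on the top line of the leg's tapered part at the shoulder (x = 0), where the stroke begins; first touch within 30 mm of it. Radius of the tapered part, which is the height of the top line above the axis: 19.5 mm at x = 0, 20.5 at 30 and 60, 18 at 120, 14 at 180, 12 at 210 and 220, straight in between.
- leg_ankle (a point): point on the top line at the thin end of the tapered part (x = 220 mm), right against the round foot; the stroke ends on the 30 mm before it
- cradle: Fixed base board 370 x 250 x 18 mm on the table, at any yaw; origin on the table under the middle of the leg's tapered part, x along the leg to the foot, z up. On it a deck 320 x 80 mm, on rubber mounts, carries the leg in a square notch under the block and a vee under the foot. A cork block, a tin and a steel centre lie loose on the board beside the deck.
- deck (a joint): How far the deck has sunk, in m: about 0 at rest, grows as the leg is pressed down, stops at 0.022. Deck and leg sink together, straight down, about 1.25 mm for every newton of press on the leg (spring 800 N/m), and come up again when let go. A touch-down faster than 50 mm/s is a knock.
- sanding_block: loose cork sanding block 80 x 40 x 26 mm on the cradle's board; origin under its centre; leave alone
- wax_tin: loose round tin, 64 mm wide, 26 mm high, on the cradle's board; origin under its centre; leave alone
- drive_centre: loose steel drive centre standing on the cradle's board, 26 mm wide, 48 mm high; origin under its centre; leave alone

How it is judged:
By the outcome, as a careful person would: the job done as asked, in the order asked, and still so for the second after the job is handed in, while the arm keeps its last pose, push and grip.
It also fails if it takes over 45 s, if anything falls off the work surface, if the arm or the gripper's body presses on something with over 40 N, if the wrist force passes 120 N, or if a joint passes its speed limit or range.

## Working session

There is one attempt and no reset: what is moved stays moved. The work goes in short steps, Python scripts to look and compute and a tool call to move; the robot and the scene stay as the last step left them, time stands still between calls to the robot, and variables do not carry over. Pictures are saved under pics/ and viewed, about 8 in all and at most 12, crops included, and the job is handed in when it is done.

Besides the shell and the picture viewer there is one more tool, called after "Call:" as a command line: name --pt "numbers of a row" for each row, then --argument value for the rest. servo_tool: Moves the arm, as the interface text tells. Its arguments: {"type":"object","properties":{"motion":{"type":"array","items":{"type":"array","items":{"type":"number"}}},"force":{"type":"number"}},"required":["motion"]}

```bash
mkdir -p pics; python3 - <<'E'
from bench import *
import cv2,numpy as np
o=get_obs()
for k in o: print(k,np.round(o[k],4))
for n in("scene","top"):
    f=grab_frame(n); cv2.imwrite(f"pics/{n}0.png",f[:,:,::-1])
    p=camera_params(n); print(n,np.round(p["mtx"],1).tolist(),np.round(p["world_to_cam"],3).tolist())
E
```

```text
clock 0.0
joints [-1.2901  0.4778  0.0223  1.5564 -0.0115  1.1093 -0.0831]
qvel [ 0.001  -0.     -0.0003  0.0003 -0.001  -0.0007  0.0003]
tau [-3.00000e-04 -5.96459e+01  1.60800e+00 -2.81194e+01  1.26000e-02
  9.70000e-03  0.00000e+00]
tcp_pos [0.2558 0.6244 0.4037]
orientation [-0.9193  1.3698  0.9175]
contact_force [-0.166  -0.4272 -0.5022]
moment [ 0.0128 -0.0129 -0.0383]
grip_width 0.0856
scene [[384.5, 0.0, 311.7], [0.0, 384.5, 199.5], [0.0, 0.0, 1.0]] [[-0.884, 0.468, 0.006, 0.476], [0.249, 0.48, -0.841, -0.07], [-0.397, -0.742, -0.541, 0.983], [0.0, 0.0, 0.0, 1.0]]
top [[452.7, 0.0, 318.4], [0.0, 452.7, 191.0], [0.0, 0.0, 1.0]] [[0.024, -0.999, -0.025, 0.051], [-0.983, -0.019, -0.18, 0.58], [0.18, 0.029, -0.983, 0.822], [0.0, 0.0, 0.0, 1.0]]
```

View pics/top0.png

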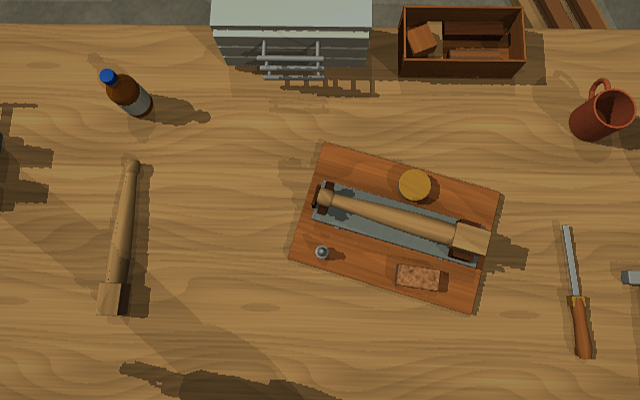

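View pics/scene0.png

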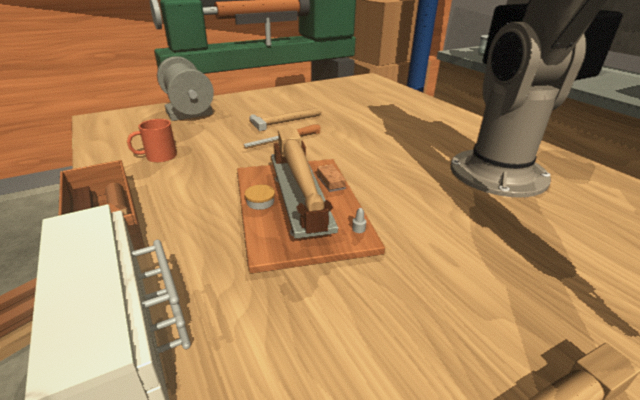

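Top view: the leg runs from its foot at about (327,198) to its block at (485,240). The tin is at (415,185), the centre at (321,253) and the cork at (418,277). Next I'll measure the leg's axis.

```bash
cat > h.py <<'E'
from bench import *
import cv2,numpy as np
def ray(n,uv,z):
    p=camera_params(n); W=np.array(p["world_to_cam"]); R=W[:3,:3]; c=-R.T@W[:3,3]
    uv=np.atleast_2d(np.array(uv,float)); d=np.c_[uv,np.ones(len(uv))]@np.linalg.inv(p["mtx"]).T@R
    return c+d*((z-c[2])/d[:,2])[:,None]
def proj(n,P):
    p=camera_params(n); W=np.array(p["world_to_cam"]); q=np.atleast_2d(P)@W[:3,:3].T+W[:3,3]
    q=q@np.array(p["mtx"]).T; return q[:,:2]/q[:,2:]
E
python3 - <<'E'
from h import *
f=cv2.imread("pics/top0.png"); hsv=cv2.cvtColor(f,cv2.COLOR_BGR2HSV)
for uv in [(340,202),(380,213),(430,230),(470,240),(350,175),(370,180),(380,240),(455,290)]: print(uv,hsv[uv[1],uv[0]])
crop=f[130:325,270:520]; cv2.imwrite("pics/crop.png",cv2.resize(crop,None,fx=3,fy=3,interpolation=cv2.INTER_CUBIC))
E
```

```text
(340, 202) [ 18 140 155]
(380, 213) [ 17 142 162]
(430, 230) [ 17 139 160]
(470, 240) [ 17 139 143]
(350, 175) [ 13 183 135]
(370, 180) [ 13 183 135]
(380, 240) [ 13 187 101]
(455, 290) [ 13 184 150]
```

View pics/crop.png

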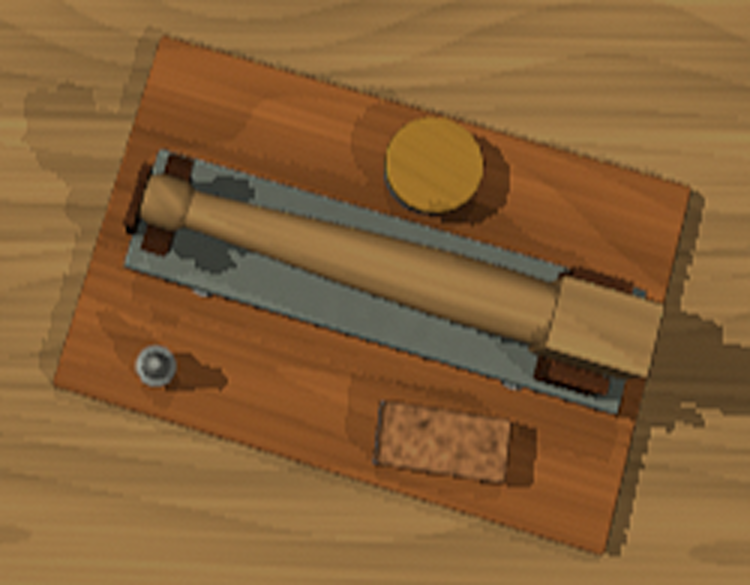

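```bash
python3 - <<'E'
from h import *
from scipy.spatial.transform import Rotation as Ro
f=cv2.imread("pics/top0.png"); hsv=cv2.cvtColor(f,cv2.COLOR_BGR2HSV)
m=cv2.inRange(hsv,(14,90,70),(24,165,255)); roi=np.zeros_like(m)
cv2.fillConvexPoly(roi,np.array([[312,172],[495,215],[492,262],[485,266],[310,222]]),255); m&=roi
n,l,s,c=cv2.connectedComponentsWithStats(m); i=1+np.argmax(s[1:,4]); m=np.uint8(l==i)*255; print(s[i])
v,u=np.nonzero(m); P=ray("top",np.c_[u,v],.102)[:,:2]
vx,vy,x0,y0=cv2.fitLine(P.astype(np.float32),cv2.DIST_HUBER,0,.001,.001).ravel()
d=np.array([vx,vy]); d*=np.sign(d[1]); nrm=np.array([-d[1],d[0]])
p0=np.array([x0,y0]); t=(P-p0)@d; w=(P-p0)@nrm
print("len",t.max()-t.min())
for a in np.arange(t.min(),t.max(),.012):
    k=(t>=a)&(t<a+.012); print(round(a-t.min(),3),np.round([w[k].min(),w[k].max(),(w[k].min()+w[k].max())/2],4))
print("p at block end",p0+d*t.min(),"foot end",p0+d*t.max(),"d",d,np.degrees(np.arctan2(d[1],d[0])))
print(Ro.from_rotvec(get_obs()["orientation"]).as_matrix().round(3))
E
```

```text
[ 317  188  179   79 3741]
len 0.32855376911105516
0.0 [-0.0474  0.039  -0.0042]
0.012 [-0.0527  0.0378 -0.0074]
0.024 [-0.0247  0.0211 -0.0018]
0.036 [-0.0247  0.021  -0.0018]
0.048 [-0.0246  0.0208 -0.0019]
0.06 [-0.0251  0.0209 -0.0021]
0.072 [-0.0236  0.0239  0.0002]
0.084 [-0.0181  0.0198  0.0009]
0.096 [-0.0186  0.0199  0.0007]
0.108 [-0.0185  0.0202  0.0008]
0.12 [-0.0188  0.02    0.0006]
0.132 [-0.019   0.0196  0.0003]
0.144 [-0.0187  0.0197  0.0005]
0.156 [-0.0182  0.0187  0.0003]
0.168 [-0.0179  0.0183  0.0002]
0.18 [-0.0174  0.0179  0.0002]
0.192 [-0.0168  0.0174  0.0003]
0.204 [-0.0161  0.017   0.0005]
0.216 [-0.0155  0.0158  0.0002]
0.228 [-0.0147  0.0149  0.0001]
0.24 [-0.0142  0.0144  0.0001]
0.252 [-0.0134  0.0133 -0.0001]
0.264 [-0.0134  0.0128 -0.0003]
0.276 [-0.0126  0.0124 -0.0001]
0.288 [-0.0123  0.0114 -0.0004]
0.3 [-0.015   0.014  -0.0005]
0.312 [-0.0155  0.0143 -0.0006]
0.324 [-0.0145  0.0129 -0.0008]
p at block end [ 0.47678539 -0.25276011] foot end [0.56309056 0.06425565] d [0.26268202 0.96488243] 74.77073
[[-0.001 -0.925  0.379]
 [-0.002  0.379  0.925]
 [-1.    -0.    -0.002]]
```

Only the block-end mask leaked onto the table. Counting back from the foot, the shoulder is at about (0.497,-0.175) and the leg direction is (0.268,0.963). The taper widths match the sizes given. I'll shut the fingers, swing over, and turn about +83° so the pads' 22 mm width lies along the leg.

Call:
servo_tool --pt "0 -0.041 -0.027 8 1" --pt "0 -0.082 -0.054 16 1" --pt "0 -0.123 -0.081 24 1" --pt "0 -0.164 -0.108 32 1" --pt "0 -0.205 -0.135 40 1" --pt "0 -0.246 -0.162 48 1" --pt "0 -0.287 -0.189 56 1" --pt "0 -0.328 -0.216 64 1" --force 20

```text
clock: 0.9
tcp_pos: [0.478, 0.2983, 0.4041]
orientation: [-0.048, 1.571, 0.045]
contact_force: [0.4, 0.5, -0.6]
grip_width: -0.0002
```

```bash
cat > g.py <<'E'
from h import *
from scipy.spatial.transform import Rotation as Ro
S=np.array([.4972,-.1748]); D=np.array([.268,.963]); D/=np.linalg.norm(D)
def st():
    o=get_obs(); R=Ro.from_rotvec(o["orientation"]).as_matrix(); p=np.array(o["tcp_pos"])+.173*R[:,0]
    q=p[:2]-S; x=q@D; print("t",round(o["clock"],2),"leg x %.4f lat %.4f tip z %.4f"%(x,q@[-D[1],D[0]],p[2]),"F",np.round(o["contact_force"],2),"w",round(o["grip_width"],4))
    r=np.interp(x,[0,.03,.06,.12,.18,.21,.22],[.0195,.0205,.0205,.018,.014,.012,.012]); print("top line z",.102+r,"zyaw",np.degrees(np.arctan2(R[1,2],R[0,2])),"xdown",R[:,0].round(4))
    return o,R,p
def to(x,lat,z):
    o,R,p=st(); t=np.r_[S+x*D+lat*np.array([-D[1],D[0]]),z]; y=np.degrees(np.arctan2(R[1,2],R[0,2]))
    print("tool shift",(R.T@(t-p)).round(4),"turn",y-(np.degrees(np.arctan2(D[1],D[0]))-90))
    print("leg dir in tool",(R.T@np.r_[D,0]).round(4))
E
python3 -c "
from g import *
to(.015,0,.16)"
```

```text
t 0.9 leg x 0.4503 lat 0.1454 tip z 0.2311 F [ 0.38  0.52 -0.63] w -0.0002
top line z 0.11399999999999999 zyaw 3.405380058901735 xdown [-9.0e-04 -1.6e-03 -1.0e+00]
tool shift [ 0.0718 -0.4588 -0.0039] turn 18.95710495603577
leg dir in tool [-0.0018  0.9458  0.3249]
```

Call:
servo_tool --pt "0 -0.047 0 3 1" --pt "0 -0.094 0 6 1" --pt "0 -0.141 0 9 1" --pt "0 -0.188 -0.001 12 1" --pt "0 -0.235 -0.002 15 1" --pt "0 -0.282 -0.003 18 1" --pt "0 -0.329 -0.004 19 1" --pt "0 -0.376 -0.004 19 1"

```text
clock: 1.7
tcp_pos: [0.4959, -0.0791, 0.4046]
orientation: [0.213, 1.561, -0.215]
contact_force: [0.9, 0.5, 0.6]
grip_width: 0.0
```

```bash
python3 -c "
from g import *
to(.015,0,.15)"
```

```text
t 1.7 leg x 0.0916 lat 0.0271 tip z 0.2316 F [0.93 0.51 0.57] w 0.0
top line z 0.1211815562305967 zyaw -15.608294923710723 xdown [-9.0e-04 -1.2e-03 -1.0e+00]
tool shift [ 0.0817 -0.0765  0.0272] turn -0.056570026576686416
leg dir in tool [-0.0014  1.     -0.001 ]
```

Call:
servo_tool --pt "0 -0.038 0.014 0 1" --pt "0.02 -0.0765 0.027 0 1" --pt "0.04 -0.0765 0.027 0 1" --pt "0.06 -0.0765 0.027 0 1" --pt "0.075 -0.0765 0.027 0 1" --pt "0.0815 -0.0765 0.027 0 1" --pt "0.0815 -0.0765 0.027 0 1" --pt "0.0815 -0.0765 0.027 0 1"

```text
clock: 2.5
tcp_pos: [0.5014, -0.1602, 0.3237]
orientation: [0.213, 1.56, -0.215]
contact_force: [-0.2, -0.2, -0.4]
grip_width: 0.0002
```

```bash
python3 - <<'E'
from g import *
a=grab_frame("scene"); b=grab_frame("top"); to(.015,0,.1205)
n=np.vstack
c=lambda f,q:cv2.resize(f[q[1]:q[1]+150,q[0]:q[0]+200],None,fx=2,fy=2,interpolation=cv2.INTER_CUBIC)
pp=np.r_[S+.015*D,.122]; 
for nm,f in(("scene",a),("top",b)): print(nm,proj(nm,[pp,np.r_[S,.1215],np.r_[S+.22*D,.114]]).round(1).tolist())
cv2.imwrite("pics/p1.png",np.hstack([c(a,(220,60)),c(b,(310,130))])[:,:,::-1])
E
```

```text
t 2.6 leg x 0.0151 lat -0.0004 tip z 0.1511 F [ 0.12 -0.02  0.29] w -0.0001
top line z 0.1220029490104222 zyaw -15.597145339950123 xdown [ 6.0e-04 -1.3e-03 -1.0e+00]
tool shift [ 0.0306 -0.0001 -0.0004] turn -0.04542044281608604
leg dir in tool [-1.e-03  1.e+00 -8.e-04]
scene [[292.8, 142.2], [291.7, 139.7], [313.3, 194.1]]
top [[445.3, 230.4], [453.7, 233.0], [332.3, 197.8]]
```

View pics/p1.png

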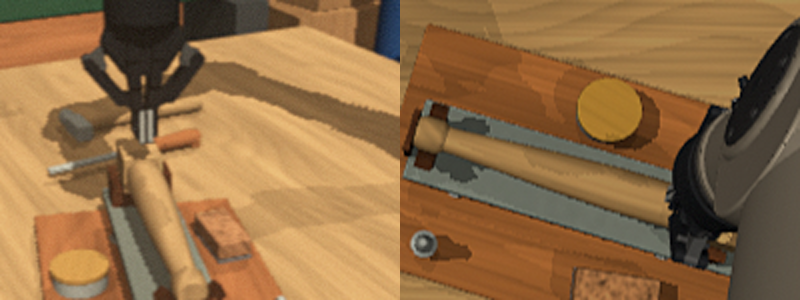

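The fingers hang centred over the leg just past the shoulder, with the tips at about (293,130) in the scene view. The projected shoulder and ankle points match the picture. Now a slow descent.

Call:
servo_tool --pt "0.005 0 0 0 1" --pt "0.01 0 0 0 1" --pt "0.014 0 0 0 1" --pt "0.018 0 0 0 1" --pt "0.021 0 0 0 1" --pt "0.023 0 0 0 1" --pt "0.025 0 0 0 1" --pt "0.026 0 0 0 1"

```text
clock: 3.4
tcp_pos: [0.5016, -0.1602, 0.2979]
orientation: [0.213, 1.559, -0.215]
contact_force: [-0.5, -0.3, -0.3]
grip_width: 0.0001
```

```bash
python3 -c "
from g import *
to(.015,0,.1205)"
```

```text
t 3.4 leg x 0.0150 lat -0.0004 tip z 0.1249 F [-0.47 -0.29 -0.29] w 0.0001
top line z 0.12200130846195088 zyaw -15.600175614870246 xdown [ 5.0e-04 -1.3e-03 -1.0e+00]
tool shift [ 0.0044 -0.     -0.0004] turn -0.048450717736209015
leg dir in tool [-1.1e-03  1.0e+00 -8.0e-04]
```

Call:
servo_tool --pt "0.001 0 0 0 1" --pt "0.002 0 0 0 1" --pt "0.003 0 0 0 1" --pt "0.004 0 0 0 1" --pt "0.0045 0 0 0 1" --pt "0.0045 0 0 0 1"

```text
clock: 4.0
tcp_pos: [0.5016, -0.1602, 0.2935]
orientation: [0.213, 1.559, -0.215]
contact_force: [0.1, 0.3, 1.6]
grip_width: -0.0001
```

```bash
python3 -c "
from g import *
to(.015,0,.1205)"
```

```text
t 4.0 leg x 0.0151 lat -0.0005 tip z 0.1205 F [0.05 0.29 1.63] w -0.0001
top line z 0.12200169630879776 zyaw -15.596891541394342 xdown [ 6.0e-04 -1.2e-03 -1.0e+00]
tool shift [-0.     -0.0001 -0.0005] turn -0.04516664426030559
leg dir in tool [-1.e-03  1.e+00 -8.e-04]
```

Light touch of about 1.6 N at x = 15 mm, at the height predicted. Starting the stroke at 25 mm/s.

Call:
servo_tool --pt "0.0002 0.0025 0 0 1" --pt "0.0004 0.005 0 0 1" --pt "0.0005 0.0075 0 0 1" --pt "0.0005 0.01 0 0 1" --pt "0.0005 0.0125 0 0 1" --pt "0.0005 0.015 0 0 1" --pt "0.0005 0.0175 0 0 1" --pt "0.0005 0.02 0 0 1"

```text
clock: 4.8
tcp_pos: [0.507, -0.1408, 0.293]
orientation: [0.213, 1.559, -0.215]
contact_force: [-0.3, -2.4, 3.1]
grip_width: 0.0001
```

```bash
cat >> g.py <<'E'
def plan(step=.0025,sink=.0025):
    o,R,p=st(); x=(p[:2]-S)@D; lat=(p[:2]-S)@[-D[1],D[0]]
    for k in (0,2,4,6,8):
        xs=x+k*step+np.linspace(-.011,.011,23); r=np.interp(xs,[0,.03,.06,.12,.18,.21,.22],[.0195,.0205,.0205,.018,.014,.012,.012]).max()
        t=np.r_[S+(x+k*step)*D,.102+r-sink]; print(k,(R.T@(t-p)*1e3).round(2))
E
python3 -c "
from g import *
plan()"
```

```text
t 4.8 leg x 0.0352 lat -0.0005 tip z 0.1200 F [-0.31 -2.38  3.1 ] w 0.0001
top line z 0.1225 zyaw -15.600252748785678 xdown [ 7.0e-04 -1.3e-03 -1.0e+00]
0 [-0.02 -0.   -0.54]
2 [-0.03  5.   -0.55]
4 [-0.03 10.   -0.55]
6 [-0.04 15.   -0.55]
8 [-0.05 20.   -0.56]
```

Call:
servo_tool --pt "-0.0002 0.0025 0 0 1" --pt "-0.0004 0.005 0 0 1" --pt "-0.0006 0.0075 0 0 1" --pt "-0.0007 0.01 0 0 1" --pt "-0.0007 0.0125 0 0 1" --pt "-0.0007 0.015 0 0 1" --pt "-0.0007 0.0175 0 0 1" --pt "-0.0007 0.02 0 0 1"

```text
clock: 5.6
tcp_pos: [0.5125, -0.1213, 0.2936]
orientation: [0.213, 1.559, -0.215]
contact_force: [-0.2, -2.2, 2.8]
grip_width: -0.0002
```

```bash
python3 -c "
from g import *
plan(sink=.0018)"
```

```text
t 5.6 leg x 0.0555 lat -0.0005 tip z 0.1206 F [-0.17 -2.2   2.82] w -0.0002
top line z 0.1225 zyaw -15.594441428101378 xdown [ 6.0e-04 -1.3e-03 -1.0e+00]
0 [-0.08 -0.   -0.53]
2 [-0.09  5.   -0.53]
4 [-0.09 10.   -0.54]
6 [-0.1  15.   -0.54]
8 [ 0.08 20.   -0.54]
```

Call:
servo_tool --pt "-0.0002 0.0025 0 0 1" --pt "-0.0004 0.005 0 0 1" --pt "-0.0006 0.0075 0 0 1" --pt "-0.0007 0.01 0 0 1" --pt "-0.0007 0.0125 0 0 1" --pt "-0.0007 0.015 0 0 1" --pt "-0.0006 0.0175 0 0 1" --pt "-0.0005 0.02 0 0 1"

```text
clock: 6.4
tcp_pos: [0.5179, -0.1018, 0.2941]
orientation: [0.213, 1.56, -0.215]
contact_force: [-0.1, -0.8, 2.1]
grip_width: -0.0
```

```bash
python3 -c "
from g import *
plan(sink=.0012)"
```

```text
t 6.4 leg x 0.0757 lat -0.0005 tip z 0.1211 F [-0.11 -0.78  2.13] w -0.0
top line z 0.12184680721372813 zyaw -15.596868322844456 xdown [ 5.0e-04 -1.3e-03 -1.0e+00]
0 [-0.04 -0.   -0.49]
2 [ 0.16  5.   -0.5 ]
4 [ 0.36 10.   -0.5 ]
6 [ 0.57 15.   -0.5 ]
8 [ 0.77 20.   -0.51]
```

Force is about 2.1 N, which is what I want. Following the taper down.

Call:
servo_tool --pt "0.0001 0.0025 0 0 1" --pt "0.0002 0.005 0 0 1" --pt "0.0003 0.0075 0 0 1" --pt "0.0004 0.01 0 0 1" --pt "0.0005 0.0125 0 0 1" --pt "0.0006 0.015 0 0 1" --pt "0.0007 0.0175 0 0 1" --pt "0.0008 0.02 0 0 1"

```text
clock: 7.2
tcp_pos: [0.5233, -0.0823, 0.2932]
orientation: [0.213, 1.56, -0.215]
contact_force: [0.4, -0.7, 2.2]
grip_width: 0.0001
```

```bash
python3 -c "
from g import *
plan(sink=.0012)"
```

```text
t 7.2 leg x 0.0959 lat -0.0005 tip z 0.1202 F [ 0.4  -0.69  2.15] w 0.0001
top line z 0.12100409997812292 zyaw -15.592147151884696 xdown [ 5.0e-04 -1.2e-03 -1.0e+00]
0 [-0.03 -0.   -0.5 ]
2 [ 0.18  5.   -0.5 ]
4 [ 0.38 10.   -0.51]
6 [ 0.58 15.   -0.51]
8 [ 0.78 20.   -0.51]
```

Call:
servo_tool --pt "0.0001 0.0025 0 0 1" --pt "0.0002 0.005 0 0 1" --pt "0.0003 0.0075 0 0 1" --pt "0.0004 0.01 0 0 1" --pt "0.0005 0.0125 0 0 1" --pt "0.0006 0.015 0 0 1" --pt "0.0007 0.0175 0 0 1" --pt "0.0008 0.02 0 0 1"

```text
clock: 8.0
tcp_pos: [0.5287, -0.0629, 0.2924]
orientation: [0.213, 1.56, -0.215]
contact_force: [-0.6, -1.5, 1.7]
grip_width: -0.0002
```

```bash
python3 -c "
from g import *
plan(sink=.0012)"
```

```text
t 8.0 leg x 0.1161 lat -0.0005 tip z 0.1194 F [-0.55 -1.47  1.67] w -0.0002
top line z 0.12016270523674633 zyaw -15.59636278708445 xdown [ 5.0e-04 -1.2e-03 -1.0e+00]
0 [-0.03 -0.   -0.5 ]
2 [ 0.17  5.   -0.5 ]
4 [ 0.37 10.   -0.51]
6 [ 0.58 15.   -0.51]
8 [ 0.91 20.   -0.52]
```

Call:
servo_tool --pt "0.0001 0.0025 0 0 1" --pt "0.0003 0.005 0 0 1" --pt "0.0004 0.0075 0 0 1" --pt "0.0005 0.01 0 0 1" --pt "0.0006 0.0125 0 0 1" --pt "0.0008 0.015 0 0 1" --pt "0.0009 0.0175 0 0 1" --pt "0.0011 0.02 0 0 1"

```text
clock: 8.8
tcp_pos: [0.5341, -0.0434, 0.2913]
orientation: [0.213, 1.56, -0.215]
contact_force: [0.4, -0.7, 1.7]
grip_width: 0.0003
```

```bash
python3 -c "
from g import *
plan(sink=.0014)"
```

```text
t 8.8 leg x 0.1363 lat -0.0005 tip z 0.1183 F [ 0.36 -0.74  1.72] w 0.0003
top line z 0.11891466434793249 zyaw -15.598688226702015 xdown [ 5.0e-04 -1.2e-03 -1.0e+00]
0 [ 0.03 -0.   -0.52]
2 [ 0.36  5.   -0.52]
4 [ 0.69 10.   -0.53]
6 [ 1.01 15.   -0.53]
8 [ 1.34 20.   -0.53]
```

Call:
servo_tool --pt "0.0002 0.0025 0 0 1" --pt "0.0004 0.005 0 0 1" --pt "0.0006 0.0075 0 0 1" --pt "0.0008 0.01 0 0 1" --pt "0.001 0.0125 0 0 1" --pt "0.0011 0.015 0 0 1" --pt "0.0013 0.0175 0 0 1" --pt "0.0014 0.02 0 0 1"

```text
clock: 9.6
tcp_pos: [0.5396, -0.0239, 0.2898]
orientation: [0.213, 1.56, -0.214]
contact_force: [-0.2, -1.1, 2.1]
grip_width: 0.0002
```

```bash
python3 -c "
from g import *
plan(sink=.0015)"
```

```text
t 9.6 leg x 0.1565 lat -0.0005 tip z 0.1168 F [-0.21 -1.11  2.15] w 0.0002
top line z 0.11756420524014484 zyaw -15.592432955360955 xdown [ 5.0e-04 -1.2e-03 -1.0e+00]
0 [ 0.04 -0.   -0.54]
2 [ 0.37  5.   -0.55]
4 [ 0.7  10.   -0.55]
6 [ 1.03 15.   -0.56]
8 [ 1.35 20.   -0.56]
```

Call:
servo_tool --pt "0.0002 0.0025 0 0 1" --pt "0.0004 0.005 0 0 1" --pt "0.0005 0.0075 0 0 1" --pt "0.0007 0.01 0 0 1" --pt "0.0009 0.0125 0 0 1" --pt "0.001 0.015 0 0 1" --pt "0.0012 0.0175 0 0 1" --pt "0.0013 0.02 0 0 1"

```text
clock: 10.4
tcp_pos: [0.545, -0.0045, 0.2885]
orientation: [0.213, 1.559, -0.215]
contact_force: [-0.4, -2.0, 1.2]
grip_width: 0.0001
```

```bash
python3 -c "
from g import *
plan(sink=.0015)"
```

```text
t 10.4 leg x 0.1767 lat -0.0006 tip z 0.1155 F [-0.37 -2.01  1.25] w 0.0001
top line z 0.11621785640442078 zyaw -15.596972694995184 xdown [ 6.0e-04 -1.2e-03 -1.0e+00]
0 [ 0.06 -0.   -0.57]
2 [ 0.39  5.   -0.58]
4 [ 0.72 10.   -0.58]
6 [ 1.05 15.   -0.59]
8 [ 1.38 20.   -0.59]
```

Call:
servo_tool --pt "0.0003 0.0025 0 0 1" --pt "0.0006 0.005 0 0 1" --pt "0.0008 0.0075 0 0 1" --pt "0.001 0.01 0 0 1" --pt "0.0012 0.0125 0 0 1" --pt "0.0014 0.015 0 0 1" --pt "0.0016 0.0175 0 0 1" --pt "0.0017 0.02 0 0 1"

```text
clock: 11.2
tcp_pos: [0.5505, 0.0149, 0.2868]
orientation: [0.213, 1.56, -0.215]
contact_force: [0.2, -2.3, 2.7]
grip_width: 0.0
```

```bash
python3 -c "
from g import *
plan(sink=.0018)"
```

```text
t 11.2 leg x 0.1969 lat -0.0006 tip z 0.1138 F [ 0.23 -2.26  2.68] w 0.0
top line z 0.11487336661567073 zyaw -15.599467125154892 xdown [ 5.0e-04 -1.2e-03 -1.0e+00]
0 [-0.03 -0.   -0.58]
2 [ 0.3   5.   -0.58]
4 [ 0.63 10.   -0.58]
6 [ 0.95 15.   -0.59]
8 [ 1.28 20.   -0.59]
```

Call:
servo_tool --pt "0.0001 0.0025 0 0 1" --pt "0.0002 0.005 0 0 1" --pt "0.0003 0.0075 0 0 1" --pt "0.0004 0.009 0 0 1" --pt "0.0004 0.009 0 0 1" --pt "0.0004 0.009 0 0 1" --pt "0.0004 0.009 0 0 1"

```text
clock: 11.9
tcp_pos: [0.5529, 0.0239, 0.2864]
orientation: [0.213, 1.559, -0.214]
contact_force: [-1.1, 0.5, 1.8]
grip_width: 0.0001
```

```bash
python3 - <<'E'
from g import *
plan(sink=.0018)
a=grab_frame("scene"); b=grab_frame("top"); o=get_obs(); print(o["contact_force"])
c=lambda f,q:cv2.resize(f[q[1]:q[1]+150,q[0]:q[0]+200],None,fx=2,fy=2,interpolation=cv2.INTER_CUBIC)
cv2.imwrite("pics/p2.png",np.hstack([c(a,(220,110)),c(b,(310,130))])[:,:,::-1])
E
```

```text
t 11.9 leg x 0.2063 lat -0.0005 tip z 0.1134 F [-1.11  0.5   1.85] w 0.0001
top line z 0.11424752682336896 zyaw -15.588440866980342 xdown [ 7.e-04 -7.e-04 -1.e+00]
0 [ 0.22 -0.   -0.55]
2 [ 0.55  5.   -0.55]
4 [ 0.88 10.   -0.55]
6 [ 1.2  15.   -0.56]
8 [ 1.19 20.   -0.56]
[0.48852172 0.378059   2.85986246]
```

View pics/p2.png

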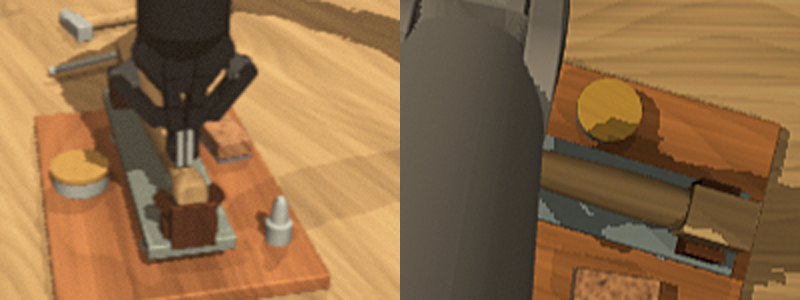

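The fingertips rest on the ankle just before the foot, at about scene crop (185,165). The block's shoulder is still at top pixel (455,233), so the leg has not moved. The tin, cork and centre are undisturbed as far as visible, and the press reads about 2 N.

```bash
python3 -c "
from bench import *
print(hand_in()); o=get_obs(); print(o['clock'],o['contact_force'])"
```

```text
the job is handed in; nothing more can be done
None
the job is handed in; nothing more can be done
```

I stroked the leg from 15 mm past the shoulder to about x = 206 mm, in one pass at roughly 25 mm/s with the fingers shut. I handed in at about 12 s with the fingertips still resting on top of the ankle.

- **Touch:** The touch-down was at about 10 mm/s. The upward force read 1.2 to 3.1 N through the stroke, with about 0.5 N of noise, so no reading showed lost touch. At the end it read 1.9 to 2.9 N.
- **Last pictures:** The fingertips sit just before the foot. The leg's shoulder is at the same pixel as at the start. The tin, cork and steel centre look undisturbed, though the arm partly hid the view from above.
- **Disagreements:** The force was a little above what the given leg height and spring predict, as if the top line lay about 1 mm higher than stated. I eased the press by 0.7 mm twice early on, then deepened it slightly as the force fell off towards the thin end. Friction along the leg was up to about 2.4 N, but the leg did not visibly slide.

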